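# Feel round a vaccine carrier's lid gasket

### The job

The lid of the vaccine carrier lies outside down on the table and its rubber gasket has to be checked by touch before the lid goes back on. With the fingers closed together, put the fingertips on the gasket at its butt joint, midway between the two hinge lugs, and run them lightly along the gasket, clockwise as seen from above, all the way round and back to the joint, then lift clear. Do not pick up or shift the lid, and leave the vials, bottle and carton around it alone.

Things in the scene. Friction and masses are not known exactly. Their poses are not given: they have to be found in the camera images.
- lid: Carrier lid, loose, about 0.7 kg, outside down, gasket up, turned any way. Origin: centre of its underside; z up. Rounded block 186 mm along x, 236 mm along y; sealing face 30 mm above the table; a white plug 80 (x) by 130 mm (y) in the middle rises to 52 mm. Two hinge lugs (y = -62, +62 mm) stick out 25 mm from its +x side, a 60 mm wide latch keeper 10 mm from its -x side.
- gasket: Dark round rubber cord, 10 mm thick, on the sealing face right round the plug; origin and axes are the lid's. Its centre line is a rounded rectangle 140 mm along x by 190 mm along y, corner radius 25 mm; the plug's walls are 30 mm inside it. Its top is 39 mm above the table (9 mm above the sealing face). Springy: gives 0.7 mm per newton, 4 mm at most, and comes back up.
- p0 (a point): Point on the gasket's top, on the gasket's butt joint, midway between the two hinge lugs; in the lid's frame x = 70.0 mm, y = 0.0 mm, 39 mm above the table. The joint is a thicker sleeve 14 mm long with a grey line across it. p0, p1 .. p8 follow one another clockwise seen from above, 69 mm apart along the gasket.
- p1 (a point): Point on the gasket's top, on the hinge side, where the first corner begins; in the lid's frame x = 70.0 mm, y = -68.6 mm, 39 mm above the table.
- p2 (a point): Point on the gasket's top, on the first short side; in the lid's frame x = 17.1 mm, y = -95.0 mm, 39 mm above the table.
- p3 (a point): Point on the gasket's top, where the second corner begins; in the lid's frame x = -51.4 mm, y = -94.2 mm, 39 mm above the table.
- p4 (a point): Point on the gasket's top, on the latch side, before its middle; in the lid's frame x = -70.0 mm, y = -34.3 mm, 39 mm above the table.
- p5 (a point): Point on the gasket's top, on the latch side, past its middle; in the lid's frame x = -70.0 mm, y = 34.3 mm, 39 mm above the table.
- p6 (a point): Point on the gasket's top, where the third corner ends; in the lid's frame x = -51.4 mm, y = 94.2 mm, 39 mm above the table.
- p7 (a point): Point on the gasket's top, on the second short side; in the lid's frame x = 17.1 mm, y = 95.0 mm, 39 mm above the table.
- p8 (a point): Point on the gasket's top, on the hinge side, where the fourth corner ends; in the lid's frame x = 70.0 mm, y = 68.6 mm, 39 mm above the table.
- vial_a: Bystander: glass vaccine vial, loose, standing upright, 22 mm across and 47 mm tall, 30 g. Origin: centre of its underside. Beside the lid's latch side.
- vial_b: Bystander: glass vaccine vial, loose, standing upright, 22 mm across and 47 mm tall, 30 g. Origin: centre of its underside. Beside one end of the lid.
- bottle: Bystander: clear water bottle, loose, 64 mm across, 200 mm tall, to the right of the lid. Origin: centre of its underside.
- carton: Bystander: open carton of paper sachets, loose, 100 by 150 mm, 85 mm tall with one raised flap reaching 135 mm, to the left of the lid. Origin: centre of its underside.

How it is judged:
On the way, in this order (a step that is already met when the one before it is completed fails the run):
1. the fingertips touch the gasket at its butt joint (contact force between gasket and the fingers above 0.2 N and horizontal distance between the grasp point and p0 below 0.02 m), for 0.05 s.
2. then touch it at p1, on the hinge side, where the first corner begins (contact force between gasket and the fingers above 0.2 N and horizontal distance between the grasp point and p1 below 0.02 m), for 0.05 s.
3. then touch it at p2, on the first short side (contact force between gasket and the fingers above 0.2 N and horizontal distance between the grasp point and p2 below 0.02 m), for 0.05 s.
4. then touch it at p3, where the second corner begins (contact force between gasket and the fingers above 0.2 N and horizontal distance between the grasp point and p3 below 0.02 m), for 0.05 s.
5. then touch it at p4, on the latch side, before its middle (contact force between gasket and the fingers above 0.2 N and horizontal distance between the grasp point and p4 below 0.02 m), for 0.05 s.
6. then touch it at p5, on the latch side, past its middle (contact force between gasket and the fingers above 0.2 N and horizontal distance between the grasp point and p5 below 0.02 m), for 0.05 s.
7. then touch it at p6, where the third corner ends (contact force between gasket and the fingers above 0.2 N and horizontal distance between the grasp point and p6 below 0.02 m), for 0.05 s.
8. then touch it at p7, on the second short side (contact force between gasket and the fingers above 0.2 N and horizontal distance between the grasp point and p7 below 0.02 m), for 0.05 s.
9. then touch it at p8, on the hinge side, where the fourth corner ends (contact force between gasket and the fingers above 0.2 N and horizontal distance between the grasp point and p8 below 0.02 m), for 0.05 s.
10. then touch it again at the butt joint, having gone all the way round (all of step 1), for 0.05 s.
At the end, for the whole second after the job is handed in: The fingertips have touched the gasket (over 0.2 N, their middle within 20 mm sideways) at the butt joint, then at p1 to p8 in order, then at the joint again; the lid lies flat and it and every bystander (upright) are within 20 mm of where they were (distance of each of lid, vial_a, vial_b, bottle, carton from where it was at the start of the episode below 0.02 m and angle between lid's own z axis and vertical below 0.05 rad and linear speed of lid below 0.02 m/s and angle between each of vial_a, vial_b, bottle, carton's own z axis and vertical below 0.2 rad).
It fails at once if the gasket or lid is pressed hard (over 20 N) (contact force between lid and the fingers above 20 N).
It fails at once if the lid is shifted by more than 20 mm, lifted or tipped up (distance of lid from where it was at the start of the episode above 0.02 m or height (world z) of lid above 0.008 m or angle between lid's own z axis and vertical above 0.08 rad).
It fails at once if a bystander is shifted by more than 20 mm or tipped (distance of any of vial_a, vial_b, bottle, carton from where it was at the start of the episode above 0.02 m or angle between any of vial_a, vial_b, bottle, carton's own z axis and vertical above 0.3 rad).
It also fails if it takes over 64 s, if anything falls off the work surface, if the arm or the gripper's body presses on something with over 40 N, if the wrist force passes 120 N, or if a joint passes its speed limit or range.

### The arm

A 7-joint arm with a two-finger parallel gripper is mounted at the origin on the work surface. World frame = base frame: x ahead of the robot, y to its left, z up, the work surface at z = 0. Lengths are in m, angles in rad, forces in N, time in s.
With the tool pointing down it reaches from about 0.4 to 0.9 m from the base axis. Payload 5.5 kg.
Tool frame: the origin (TCP) lies on the centre line of the jaws, within the pads' length; the fingertips stand r.finger_overhang ahead of it and the grasp point (between the pads) lies 8 mm behind it (r.finger_overhang is the distance from the TCP to the fingertips, in m); z points along the fingers, y is the direction in which the jaws open and shut (so a half turn about z gives the same grasp; the last joint's range is limited). The gripper opens to 92 mm and grips with 3 to 60 N. Pads are 19 mm wide; open, the fingers measure 130 mm over their backs; the gripper's body (75 mm by 190 mm) begins 47 mm behind the grasp point.
Start: joints at [1.419, 0.501, -0.427, 1.55, 0.221, 1.138, -0.21], TCP at [0.262, -0.595, 0.238] pointing down, gripper open.
Joint ranges: [-2.88, 2.88], [-0.31, 2.03], [-1.54, 1.56], [0.2, 2.42], [-1.41, 4.55], [0.19, 2.02], [-2.57, 2.57]. Speed limits (rad/s): [2.57, 2.57, 3.14, 3.14, 3.14, 3.14, 3.14].

### API

Orientations are given as a rotation vector (axis times angle).
In Python, from bench import readout, read_camera, ticket, r gives the robot as it stands.
- The arm moves only by the tool move_arm, never from a script. Its argument "targets" is a list of rows, each a list of 5 numbers: the shift along the world's x, y, z in mm, then the turn about the world's z in degrees, then the opening, from 0 (shut) to 1 (fully open). In form: [[dx, dy, dz, spin, fingers], ...]. A call has 1 to 10 rows; each row shifts and turns the commanded pose from where the row before left it; what a row does not reach is not made up. A row lasts 1/10 s, in which the tool goes at most 50 mm and 8.59 degrees, less where a joint would pass 70% of its speed; a pose out of reach is approached as far as the arm can. A call is refused whole if a number of a shift passes 50 or a number of a turn 8.59, either way. A call with a gripper value outside its range is refused whole. The fingers move at their own pace and stop on an object; "squeeze" is the grip in N (left out, the last holds). Time passes only in rows, so rows that do not move let the fingers close. It gives the time, the measured TCP pose, the force and the opening at its end, in the units of the state.
- readout.get_state(): the state, without advancing time (a new reading comes with each control period).
- read_camera(name): name is "scene" or "top"; returns a dict with "pixels" (400x640x3 uint8, red, green, blue), "depth" (400x640 float32, m along the optical axis (not along the pixel's ray), 0 where there is no reading), "K" (3x3 intrinsics, pixels), "k1" (the pictures are not rectified: a ray, as slopes to the right and down, at radius r is drawn at 1 + k1 r^2 times it, then the intrinsics apply), "eye" and "rotation" of the camera in the world. Camera axes: x right, y down, z forward; pixel columns grow to the right and rows downward; lengths in m; the calibration is good to about 2 mm. A picture is of the moment at which its call begins.
- ticket.hand_in(): hands the job in, once; it reports no verdict.
The state is a dict: "clock": time; "q": joint angles; "qd": joint speeds; "effort": joint torques, N m; "eef_pos": TCP position; "tool_rot": TCP orientation; "force": force on the tool from outside, world axes, zero at the start; "torque": the same for the moment, N m; "grip_width": opening from 0.0 (shut) to 1.0 (fully open).
Only numpy, scipy, OpenCV 4.12 (cv2) and the standard library are available. Lean on these libraries where they do the work, as an engineer would, in place of code of your own. Each camera call takes 0.05 s, during which the arm holds its last target.

## Working session

There is one attempt and no reset: what is moved stays moved. The work goes in short steps, Python scripts to look and compute and a tool call to move; the robot and the scene stay as the last step left them, time stands still between calls to the robot, and variables do not carry over. Pictures are saved under pics/ and viewed, and the job is handed in when it is done.

Besides the shell and the picture viewer there is one more tool, called after ">>>" as a command line: name --pt "numbers of a row" for each row, then --argument value for the rest. move_arm: Moves the arm, as the interface text tells. Its arguments: {"type":"object","properties":{"targets":{"type":"array","items":{"type":"array","items":{"type":"number"}}},"squeeze":{"type":"number"}},"required":["targets"]}

```bash
ls; mkdir -p pics; python3 - <<'E'
from bench import readout, read_camera, ticket, r
import cv2,numpy as np
s=readout.get_state(); print({k:np.round(v,3) for k,v in s.items()}); print(r.finger_overhang)
for n in ("top","scene"):
    c=read_camera(n); np.savez(f"pics/{n}0.npz",**c)
    cv2.imwrite(f"pics/{n}0.png",c["pixels"][:,:,::-1]); print(n,c["K"],c["k1"],c["eye"],c["rotation"])
E
```

```text
pics
{'clock': np.float64(0.0), 'q': array([ 1.419,  0.502, -0.427,  1.551,  0.221,  1.138, -0.21 ]), 'qd': array([-0.001,  0.001,  0.001, -0.001,  0.   , -0.   , -0.001]), 'effort': array([ 0.0000e+00, -5.6659e+01, -5.8160e+00, -2.7911e+01, -6.9000e-02,
        3.1000e-02,  0.0000e+00]), 'eef_pos': array([ 0.262, -0.594,  0.237]), 'tool_rot': array([-3.072e+00, -6.470e-01,  1.000e-03]), 'force': array([-0.825,  0.439, -0.438]), 'torque': array([-0.033,  0.055,  0.014]), 'grip_width': np.float64(1.003)}
0.011
top [[484.58753182   0.         314.81954715]
 [  0.         484.58753182 200.69533742]
 [  0.           0.           1.        ]] -0.043943156753755146 [ 0.38205921 -0.00160811  1.56227095] [-2.15323179  2.1444945  -0.13321048]
scene [[415.99345585   0.         323.39431789]
 [  0.         415.99345585 196.63620222]
 [  0.           0.           1.        ]] -0.10021562899367051 [1.24289502 0.52960864 0.60644326] [-1.05677407 -2.20073561  1.20495932]
```

View pics/top0.png

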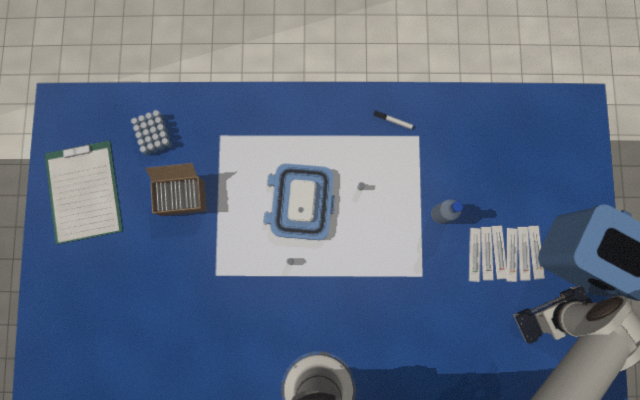

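View pics/scene0.png

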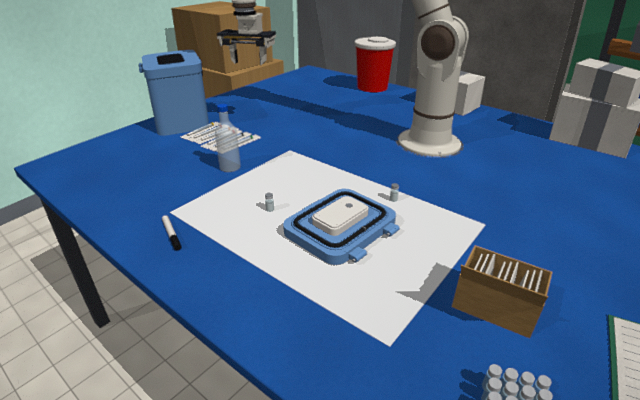

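The top view shows the lid centred near (302,202). Its hinge lugs are on the left at (270,180) and (268,217), the latch keeper is at (332,204), and the vials are at (362,187) and (292,262). The bottle is near (447,211) and the carton near (178,192). Next I'll fit the gasket pose from both cameras.

```bash
cat > h.py <<'E'
import numpy as np,cv2
from scipy.spatial.transform import Rotation as R
from scipy.optimize import least_squares
def load(n): return dict(np.load(n))
def dist(c): return np.array([float(c["k1"]),0,0,0,0])
def proj(c,P):
    Rc=R.from_rotvec(c["rotation"]).as_matrix(); rv=R.from_matrix(Rc.T).as_rotvec()
    return cv2.projectPoints(np.asarray(P,float).reshape(-1,1,3),rv,-Rc.T@c["eye"],c["K"],dist(c))[0][:,0]
def back(c,uv,z):
    x=cv2.undistortPoints(np.asarray(uv,float).reshape(-1,1,2),c["K"],dist(c))[:,0]
    d=R.from_rotvec(c["rotation"]).apply(np.c_[x,np.ones(len(x))])
    return c["eye"]+d*((z-c["eye"][2])/d[:,2])[:,None]
def sdf(p,x,y,th,a=.07,b=.095,rad=.025):
    c,s=np.cos(th),np.sin(th); d=p[:,:2]-[x,y]; l=np.c_[c*d[:,0]+s*d[:,1],-s*d[:,0]+c*d[:,1]]
    q=np.abs(l)-[a-rad,b-rad]
    return np.linalg.norm(np.maximum(q,0),axis=1)+np.minimum(q.max(1),0)-rad
E
python3 - <<'E'
from h import *
for n,roi in (("top",(262,160,340,244)),("scene",(285,185,405,268))):
    c=load(f"pics/{n}0.npz"); im=c["pixels"].astype(int)
    m=(im.max(2)<70); k=np.zeros_like(m); x0,y0,x1,y1=roi; k[y0:y1,x0:x1]=1; m&=k
    v,u=np.nonzero(m); p=back(c,np.c_[u,v],.035)
    c0=p.mean(0); print(n,len(u),c0)
    th0=np.pi/2
    f=least_squares(lambda t:sdf(p,*t),[c0[0],c0[1],th0],loss="soft_l1",f_scale=.004,x_scale=[.01,.01,.1])
    e=np.abs(sdf(p,*f.x)); print(np.round(f.x,4),np.degrees(f.x[2]),"med res",np.median(e),(e>.008).mean())
    # joint: brightness
    big=cv2.resize(c["pixels"][y0-15:y1+15,x0-15:x1+15,::-1],None,fx=5,fy=5,interpolation=cv2.INTER_NEAREST)
    x,y,th=f.x; ct,st=np.cos(th),np.sin(th)
    T=lambda l:np.c_[x+ct*l[:,0]-st*l[:,1],y+st*l[:,0]+ct*l[:,1],l[:,2]]
    P=np.array([[70,0],[70,-68.6],[17.1,-95],[-51.4,-94.2],[-70,-34.3],[-70,34.3],[-51.4,94.2],[17.1,95],[70,68.6]])/1e3
    L=T(np.c_[P,np.full(9,.039)])
    if n=="top":print(np.round(L,4))
    for i,q in enumerate(proj(c,L)):
        q=(q-[x0-15,y0-15]+.5)*5; cv2.circle(big,tuple(int(a) for a in q),4,(0,0,255),1); cv2.putText(big,str(i),tuple(int(a)+4 for a in q),0,.5,(0,255,255),1)
    cv2.imwrite(f"pics/fit_{n}.png",big); print(big.shape)
    if n=="top":
        for nm,uv,z in (("vialcap",(362,187),.047),("vial2",(292,262),.047),("bottle",(456,205),.2),("carton",(178,196),.085)): print(nm,back(c,[uv],z))
    d=c["depth"]; uv=np.c_[u,v]; 
    Rc=R.from_rotvec(c["rotation"]).as_matrix()
    xx=cv2.undistortPoints(uv.astype(float).reshape(-1,1,2),c["K"],dist(c))[:,0]; D=d[v,u]
    W=c["eye"]+(np.c_[xx,np.ones(len(xx))]*D[:,None])@Rc.T; print("z gasket med",np.median(W[D>0,2]),np.percentile(W[D>0,2],[10,90]))
E
```

```text
top 381 [0.58498151 0.05428834 0.035     ]
[0.5849 0.0537 1.4862] 85.15427425672821 med res 0.0016211040788417577 0.0
[[ 0.5908  0.1235  0.039 ]
 [ 0.6592  0.1177  0.039 ]
 [ 0.681   0.0627  0.039 ]
 [ 0.6744 -0.0054  0.039 ]
 [ 0.6132 -0.0189  0.039 ]
 [ 0.5448 -0.0131  0.039 ]
 [ 0.4867  0.0105  0.039 ]
 [ 0.4917  0.0788  0.039 ]
 [ 0.5225  0.1293  0.039 ]]
(570, 540, 3)
vialcap [[ 0.62814849 -0.13718781  0.047     ]]
vial2 [[0.39154648 0.081954   0.047     ]]
bottle [[ 0.55259799 -0.38993576  0.2       ]]
carton [[0.59201576 0.4355481  0.085     ]]
z gasket med 0.03920444699833214 [0.03467    0.04342137]
scene 713 [0.5979158  0.06028527 0.035     ]
[0.5892 0.057  1.4894] 85.3359382732605 med res 0.002806440790850351 0.0
(565, 750, 3)
z gasket med 0.03605072608405718 [0.03272066 0.03829061]
```

View pics/fit_top.png

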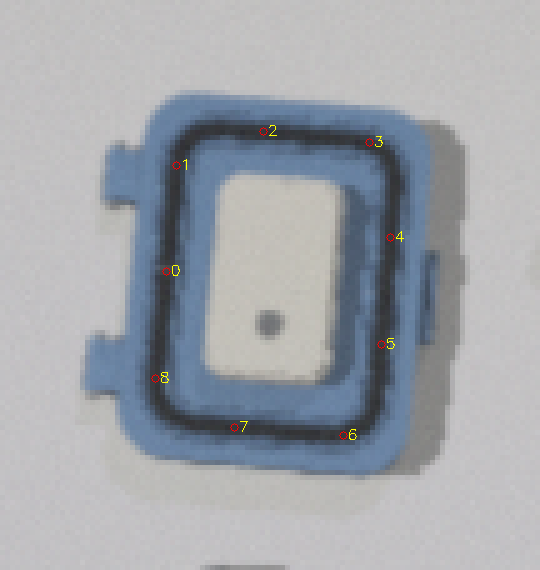

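View pics/fit_scene.png

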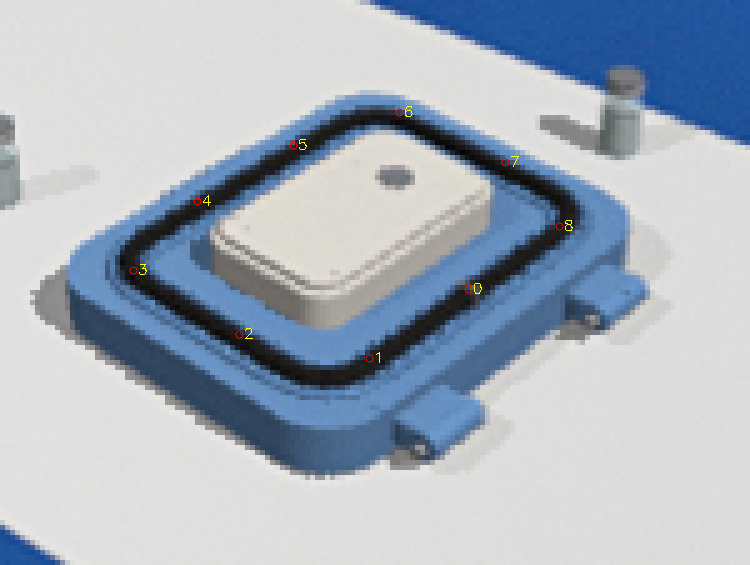

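The fit points land on the gasket in both views, with p0 midway between the lugs. The cameras disagree by about 4 mm, so I'll take the centre as (0.586, 0.055) and the yaw as 85.2°. I'll close the fingers, lift and travel in high.

>>> move_arm --pt "0 0 40 0 0" --pt "0 0 40 0 0" --pt "12 28 0 -3.6 0" --pt "12 28 0 -3.6 0" --pt "12 28 0 -3.6 0" --pt "12 28 0 -3.6 0" --pt "12 28 0 -3.6 0" --pt "12 28 0 -3.6 0" --pt "12 28 0 -3.6 0" --pt "12 28 0 -3.4 0" --squeeze 5

```text
clock: 1.1
eef_pos: [0.3581, -0.3695, 0.3174]
tool_rot: [-3.138, 0.136, 0.001]
force: [0.6, 1.0, -0.1]
grip_width: 0.178
```

```bash
cat > st.py <<'E'
from bench import readout
import numpy as np
from scipy.spatial.transform import Rotation as R
s=readout.get_state(); print({k:np.round(v,3).tolist() for k,v in s.items() if k not in("effort","torque")})
y=R.from_rotvec(s["tool_rot"]).as_matrix(); print("jaw dir deg",np.degrees(np.arctan2(y[1,1],y[0,1])),"tool z",y[:,2].round(3))
E
python3 st.py
```

```text
{'clock': 1.1, 'q': [1.178, 0.182, -0.487, 1.787, 0.091, 1.196, -0.993], 'qd': [-0.358, -0.237, -0.132, 0.273, -0.093, -0.057, -1.057], 'eef_pos': [0.358, -0.369, 0.317], 'tool_rot': [-3.138, 0.136, 0.001], 'force': [0.605, 1.001, -0.113], 'grip_width': 0.178}
jaw dir deg -94.97792675308622 tool z [-0.001  0.    -1.   ]
```

>>> move_arm --pt "14 30 0 0 0" --pt "14 30 0 0 0" --pt "14 30 0 0 0" --pt "14 30 0 0 0" --pt "14 30 0 0 0" --pt "14 30 0 0 0" --pt "14 30 0 0 0" --pt "14 30 0 0 0" --pt "14 30 0 0 0" --pt "14 30 0 0 0"

```text
clock: 2.1
eef_pos: [0.4981, -0.0697, 0.3175]
tool_rot: [3.139, -0.133, -0.001]
force: [0.4, -0.1, 0.3]
grip_width: 0.006
```

>>> move_arm --pt "14 30 0 0 0" --pt "14 30 0 0 0" --pt "14 30 0 0 0" --pt "14 30 0 0 0" --pt "14 30 0 0 0" --pt "14 30 0 0 0" --pt "0 0 0 0 0" --pt "0 0 0 0 0"

```text
clock: 2.9
eef_pos: [0.5815, 0.11, 0.317]
tool_rot: [-3.139, 0.129, 0.002]
force: [-0.4, -0.5, 0.2]
grip_width: 0.003
```

```bash
python3 st.py
```

```text
{'clock': 2.9, 'q': [0.366, 0.397, -0.789, 1.598, 0.291, 1.27, -2.125], 'qd': [0.034, -0.018, 0.024, 0.016, 0.005, 0.003, 0.0], 'eef_pos': [0.582, 0.11, 0.317], 'tool_rot': [-3.139, 0.129, 0.002], 'force': [-0.373, -0.454, 0.247], 'grip_width': 0.003}
jaw dir deg -94.70479974929283 tool z [-0.001  0.    -1.   ]
```

Joint 7 is at -2.13, close to its -2.57 limit, so I'll turn the jaws 90° the other way while coming down.

>>> move_arm --pt "1 1.5 -15 8.2 0" --pt "1 1.5 -15 8.2 0" --pt "1 1.5 -15 8.2 0" --pt "1 1.5 -15 8.2 0" --pt "1 1.5 -15 8.2 0" --pt "1 1.5 -15 8.2 0" --pt "1 1.5 -15 8.2 0" --pt "1 1.5 -15 8.2 0" --pt "1 1.5 -15 8.2 0" --pt "1 1.5 -15 8.2 0"

```text
clock: 3.9
eef_pos: [0.5919, 0.1217, 0.1669]
tool_rot: [2.451, 1.963, -0.002]
force: [-0.2, -0.2, 0.9]
grip_width: 0.007
```

>>> move_arm --pt "0 0 -25 7.5 0" --pt "0 0 -25 0 0" --pt "0 0 -25 0 0" --pt "0 0 -15 0 0" --pt "0 0 -10 0 0" --pt "0 0 0 0 0" --pt "0 0 0 0 0" --pt "0 0 0 0 0"

```text
clock: 4.7
eef_pos: [0.5928, 0.1245, 0.069]
tool_rot: [2.322, 2.115, 0.003]
force: [0.5, 0.4, 0.1]
grip_width: 0.004
```

```bash
python3 st.py;python3 - <<'E'
from h import *
from bench import read_camera
c=read_camera("scene"); np.savez("pics/scene1.npz",**c)
t=read_camera("top")
x0,y0,x1,y1=270,120,430,270
a=cv2.resize(c["pixels"][y0:y1,x0:x1,::-1],None,fx=4.5,fy=4,interpolation=cv2.INTER_CUBIC)[:600]
cv2.imwrite("pics/s1.png",cv2.resize(a,(640,600)))
E
```

```text
{'clock': 4.7, 'q': [0.401, 0.81, -0.923, 1.773, 0.778, 0.967, -0.939], 'qd': [0.0, -0.0, 0.001, 0.0, 0.002, -0.001, -0.001], 'eef_pos': [0.593, 0.124, 0.069], 'tool_rot': [2.322, 2.115, 0.003], 'force': [0.493, 0.361, 0.132], 'grip_width': 0.004}
jaw dir deg -5.332608771748432 tool z [ 0.002  0.    -1.   ]
```

View pics/s1.png

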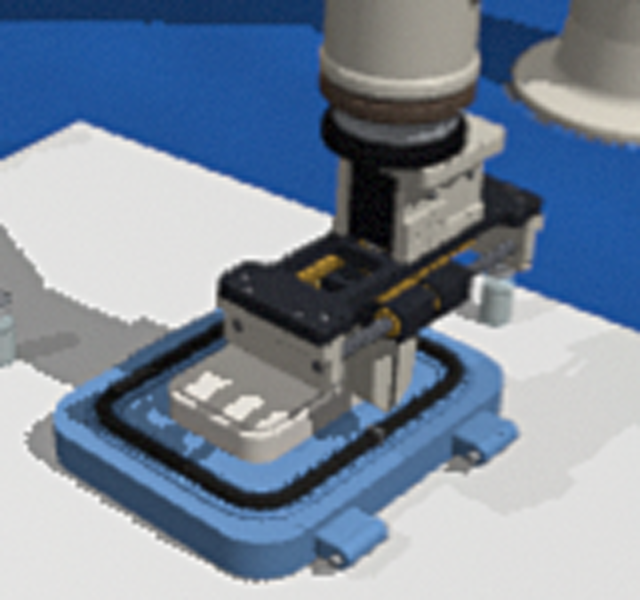

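```bash
python3 - <<'E'
from h import *
c=load("pics/scene1.npz")
for P in ([.593,.1245,.058],[.593,.1245,.039],[.592,.125,.039],[.5948,.1268,.039]): print(P,((proj(c,[P])[0]-[270,120])*4).round())
E
```

```text
[0.593, 0.1245, 0.058] [373. 400.]
[0.593, 0.1245, 0.039] [372. 427.]
[0.592, 0.125, 0.039] [373. 426.]
[0.5948, 0.1268, 0.039] [373. 430.]
```

>>> move_arm --pt "0 1 -8 0 0" --pt "0 0 -6 0 0" --pt "0 0 -1 0 0" --pt "0 0 0 0 0" --pt "0 0 0 0 0"

```text
clock: 5.3
eef_pos: [0.5919, 0.1253, 0.0527]
tool_rot: [-2.322, -2.116, -0.0]
force: [0.0, -0.3, -0.4]
grip_width: 0.01
```

>>> move_arm --pt "0 0 -1 0 0" --pt "0 0 0 0 0" --pt "0 0 -1 0 0" --pt "0 0 0 0 0"

```text
clock: 5.7
eef_pos: [0.592, 0.1251, 0.0507]
tool_rot: [2.322, 2.116, -0.0]
force: [0.0, -0.5, -0.2]
grip_width: 0.012
```

>>> move_arm --pt "0 0 -1 0 0" --pt "0 0 0 0 0" --pt "0 0 0 0 0"

```text
clock: 6.0
eef_pos: [0.5921, 0.1252, 0.0498]
tool_rot: [2.322, 2.116, 0.0]
force: [0.2, 0.9, 0.9]
grip_width: 0.003
```

>>> move_arm --pt "0 0 -1 0 0" --pt "0 0 0 0 0" --pt "0 0 0 0 0"

```text
clock: 6.3
eef_pos: [0.5921, 0.1252, 0.0489]
tool_rot: [2.322, 2.116, 0.0]
force: [-1.2, 0.3, 0.8]
grip_width: 0.007
```

>>> move_arm --pt "0 0 -1 0 0" --pt "0 0 0 0 0" --pt "0 0 0 0 0"

```text
clock: 6.6
eef_pos: [0.5921, 0.1252, 0.0479]
tool_rot: [2.322, 2.116, 0.0]
force: [0.4, 0.3, 3.1]
grip_width: 0.006
```

>>> move_arm --pt "0 0 0 0 0" --pt "0 0 0 0 0"

```text
clock: 6.8
eef_pos: [0.5921, 0.1252, 0.0478]
tool_rot: [2.322, 2.116, 0.0]
force: [0.1, 0.0, 2.7]
grip_width: 0.007
```

Contact is made at the joint at about 2.8 N, with roughly 2 mm of compression. I'll work out the stroke increments.

```bash
cat > path.py <<'E'
import numpy as np
th=np.radians(85.2); cx,cy=.5861*1e3,.0552*1e3
a,b,rr=70,95,25
pts=[]
def line(p,q):pts.extend(np.linspace(p,q,400)[:-1])
def arc(c,t0,t1):
    t=np.radians(np.linspace(t0,t1,400))[:-1]; pts.extend(np.c_[c[0]+rr*np.cos(t),c[1]+rr*np.sin(t)])
line([70,0],[70,-70]);arc([45,-70],0,-90);line([45,-95],[-45,-95]);arc([-45,-70],-90,-180)
line([-70,-70],[-70,70]);arc([-45,70],180,90);line([-45,95],[45,95]);arc([45,70],90,0);line([70,70],[70,0]);pts.append([70,0])
pts=np.array(pts);s=np.r_[0,np.cumsum(np.linalg.norm(np.diff(pts,axis=0),axis=1))]
N=90
S=np.linspace(0,s[-1],N+1);L=np.c_[np.interp(S,s,pts[:,0]),np.interp(S,s,pts[:,1])]
c,sn=np.cos(th),np.sin(th)
W=np.c_[cx+c*L[:,0]-sn*L[:,1],cy+sn*L[:,0]+c*L[:,1]]
Q=np.round(W*2)/2
E
python3 - <<'E'
from path import *
D=np.diff(Q,axis=0); print(s[-1])
for k in range(0,90,10): print(k,[[float(x),float(y),0,0,0] for x,y in D[k:k+10]],"end",W[k+10].round(1))
E
```

```text
617.0795312410633
0 [[7.0, -0.5, 0, 0, 0], [6.5, -0.5, 0, 0, 0], [7.0, -1.0, 0, 0, 0], [7.0, -0.5, 0, 0, 0], [6.5, -0.5, 0, 0, 0], [7.0, -0.5, 0, 0, 0], [7.0, -0.5, 0, 0, 0], [6.5, -0.5, 0, 0, 0], [7.0, -0.5, 0, 0, 0], [7.0, -1.0, 0, 0, 0]] end [660.3 119.2]
10 [[6.5, -1.0, 0, 0, 0], [6.0, -3.0, 0, 0, 0], [5.5, -4.5, 0, 0, 0], [3.5, -5.5, 0, 0, 0], [2.0, -6.5, 0, 0, 0], [0.5, -7.0, 0, 0, 0], [-0.5, -6.5, 0, 0, 0], [-0.5, -7.0, 0, 0, 0], [-0.5, -7.0, 0, 0, 0], [-1.0, -6.5, 0, 0, 0]] end [682.2  64.3]
20 [[-0.5, -7.0, 0, 0, 0], [-0.5, -7.0, 0, 0, 0], [-0.5, -6.5, 0, 0, 0], [-0.5, -7.0, 0, 0, 0], [-0.5, -7.0, 0, 0, 0], [-0.5, -6.5, 0, 0, 0], [-1.0, -7.0, 0, 0, 0], [-0.5, -7.0, 0, 0, 0], [-0.5, -6.5, 0, 0, 0], [-1.5, -7.0, 0, 0, 0]] end [675.7  -3.9]
30 [[-3.0, -6.0, 0, 0, 0], [-4.5, -5.0, 0, 0, 0], [-6.0, -3.5, 0, 0, 0], [-6.5, -2.0, 0, 0, 0], [-7.0, 0.0, 0, 0, 0], [-7.0, 1.0, 0, 0, 0], [-6.5, 0.5, 0, 0, 0], [-7.0, 0.5, 0, 0, 0], [-7.0, 0.5, 0, 0, 0], [-6.5, 0.5, 0, 0, 0]] end [614.4 -17.4]
40 [[-7.0, 0.5, 0, 0, 0], [-7.0, 0.5, 0, 0, 0], [-6.5, 1.0, 0, 0, 0], [-7.0, 0.5, 0, 0, 0], [-7.0
[... 391 characters left out ...]
[-0.5, 6.5, 0, 0, 0], [1.0, 7.0, 0, 0, 0], [0.5, 7.0, 0, 0, 0], [0.5, 6.5, 0, 0, 0], [0.5, 7.0, 0, 0, 0], [0.5, 7.0, 0, 0, 0], [0.5, 6.5, 0, 0, 0], [0.5, 7.0, 0, 0, 0], [1.0, 7.0, 0, 0, 0], [0.5, 6.5, 0, 0, 0]] end [492.9  80.2]
70 [[0.5, 7.0, 0, 0, 0], [0.5, 7.0, 0, 0, 0], [0.5, 6.5, 0, 0, 0], [0.5, 7.0, 0, 0, 0], [1.5, 7.0, 0, 0, 0], [3.0, 6.0, 0, 0, 0], [5.0, 5.0, 0, 0, 0], [5.5, 3.5, 0, 0, 0], [7.0, 1.5, 0, 0, 0], [6.5, 0.0, 0, 0, 0]] end [523.6 130.7]
80 [[7.0, -0.5, 0, 0, 0], [7.0, -0.5, 0, 0, 0], [6.5, -0.5, 0, 0, 0], [7.0, -0.5, 0, 0, 0], [7.0, -0.5, 0, 0, 0], [6.5, -1.0, 0, 0, 0], [7.0, -0.5, 0, 0, 0], [7.0, -0.5, 0, 0, 0], [6.5, -0.5, 0, 0, 0], [7.0, -0.5, 0, 0, 0]] end [592. 125.]
```

>>> move_arm --pt "7.0 -0.5 0 0 0" --pt "6.5 -0.5 0 0 0" --pt "7.0 -1.0 0 0 0" --pt "7.0 -0.5 0 0 0" --pt "6.5 -0.5 0 0 0"

```text
clock: 7.3
eef_pos: [0.6266, 0.122, 0.0476]
tool_rot: [-2.323, -2.115, 0.0]
force: [-2.8, -0.1, 3.7]
grip_width: 0.008
```

>>> move_arm --pt "7.0 -0.5 0 0 0" --pt "7.0 -0.5 0 0 0" --pt "6.5 -0.5 0 0 0" --pt "7.0 -0.5 0 0 0" --pt "7.0 -1.0 0 0 0"

```text
clock: 7.8
eef_pos: [0.6611, 0.1192, 0.0478]
tool_rot: [-2.322, -2.116, -0.0]
force: [-3.4, 0.4, 3.2]
grip_width: 0.003
```

>>> move_arm --pt "0 0 0 0 0"

```text
clock: 7.9
eef_pos: [0.6622, 0.1189, 0.0479]
tool_rot: [2.323, 2.114, 0.003]
force: [0.9, 0.1, 2.6]
grip_width: 0.004
```

```bash
python3 st.py;python3 - <<'E'
from h import *
from bench import read_camera
c=read_camera("top"); np.savez("pics/top2.npz",**c); d=read_camera("scene")
a=cv2.resize(c["pixels"][150:260,250:350,::-1],(400,440),interpolation=cv2.INTER_CUBIC)
b=cv2.resize(d["pixels"][160:270,280:380,::-1],(400,440),interpolation=cv2.INTER_CUBIC)
cv2.imwrite("pics/s2.png",np.hstack([a,b]))
E
```

```text
{'clock': 7.9, 'q': [0.353, 0.918, -0.88, 1.598, 0.802, 1.019, -0.869], 'qd': [0.002, -0.009, -0.0, 0.015, 0.012, -0.015, -0.011], 'eef_pos': [0.662, 0.119, 0.048], 'tool_rot': [2.323, 2.114, 0.003], 'force': [0.926, 0.084, 2.63], 'grip_width': 0.004}
jaw dir deg -5.387206844575812 tool z [ 0.002  0.001 -1.   ]
```

View pics/s2.png

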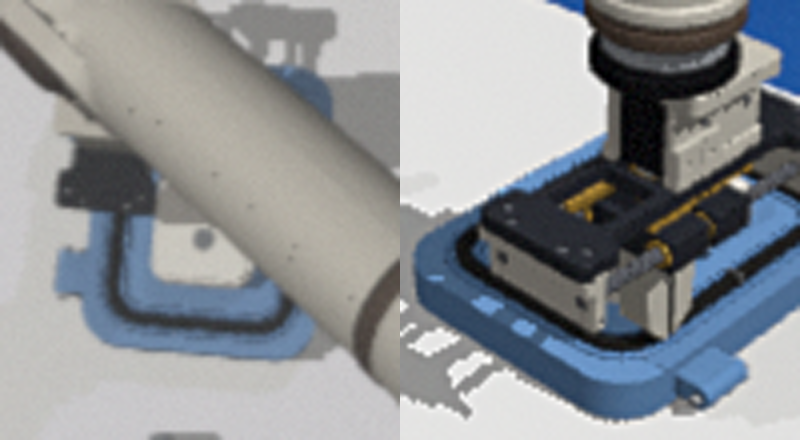

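The fingertips ride on the gasket near p1, with about 3 N of drag while moving. Before going on I'll check that the lid hasn't crept.

```bash
cat > shift.py <<'E'
import sys
from h import *
def shift(n,roi):
    a=load("pics/top0.npz");b=load(n); x0,y0,x1,y1=roi
    g=lambda c:cv2.cvtColor(c["pixels"],cv2.COLOR_RGB2GRAY)
    t=g(b)[y0:y1,x0:x1].astype(np.float32); w=np.eye(2,3,dtype=np.float32); w[:,2]=[x0,y0]
    cc,w=cv2.findTransformECC(t,g(a).astype(np.float32),w,cv2.MOTION_TRANSLATION,(3,200,1e-6))
    print("shift px (now-start)",[x0,y0]-w[:,2],"cc",cc,"(1px~3.15mm; +u=-y,+v=-x)")
if __name__=="__main__": shift(sys.argv[1],tuple(map(int,sys.argv[2:6])))
E
python3 shift.py pics/top2.npz 262 210 310 243; python3 shift.py pics/top2.npz 262 208 320 245
```

```text
shift px (now-start) [-0.18109131 -0.07833862] cc 0.9963288222509445 (1px~3.15mm; +u=-y,+v=-x)
shift px (now-start) [-0.12472534 -0.05966187] cc 0.9743096831519121 (1px~3.15mm; +u=-y,+v=-x)
```

The lid has moved less than 0.6 mm. I'll ease the pressure slightly and continue.

>>> move_arm --pt "6.5 -1.0 0.6 0 0" --pt "6.0 -3.0 0 0 0" --pt "5.5 -4.5 0 0 0" --pt "3.5 -5.5 0 0 0" --pt "2.0 -6.5 0 0 0" --pt "0.5 -7.0 0 0 0" --pt "-0.5 -6.5 0 0 0" --pt "-0.5 -7.0 0 0 0" --pt "-0.5 -7.0 0 0 0" --pt "-1.0 -6.5 0 0 0"

```text
clock: 9.0
eef_pos: [0.682, 0.0639, 0.0484]
tool_rot: [2.322, 2.115, 0.0]
force: [0.8, 2.7, 2.7]
grip_width: 0.006
```

>>> move_arm --pt "-0.5 -7.0 0 0 0" --pt "-0.5 -7.0 0 0 0" --pt "-0.5 -6.5 0 0 0" --pt "-0.5 -7.0 0 0 0" --pt "-0.5 -7.0 0 0 0"

```text
clock: 9.5
eef_pos: [0.6794, 0.0296, 0.0483]
tool_rot: [-2.322, -2.116, 0.0]
force: [0.1, 2.3, 2.6]
grip_width: 0.007
```

>>> move_arm --pt "-0.5 -6.5 0 0 0" --pt "-1.0 -7.0 0 0 0" --pt "-0.5 -7.0 0 0 0" --pt "-0.5 -6.5 0 0 0" --pt "-1.5 -7.0 0 0 0" --pt "0 0 0 0 0"

```text
clock: 10.1
eef_pos: [0.6753, -0.0061, 0.0481]
tool_rot: [2.324, 2.113, -0.002]
force: [0.0, -1.6, 3.6]
grip_width: 0.005
```

>>> move_arm --pt "-3.0 -6.0 0 0 0" --pt "-4.5 -5.0 0 0 0" --pt "-6.0 -3.5 0 0 0" --pt "-6.5 -2.0 0 0 0" --pt "-7.0 0.0 0 0 0" --pt "-7.0 1.0 0 0 0" --pt "-6.5 0.5 0 0 0" --pt "-7.0 0.5 0 0 0" --pt "-7.0 0.5 0 0 0" --pt "-6.5 0.5 0 0 0"

```text
clock: 11.1
eef_pos: [0.6139, -0.0172, 0.0484]
tool_rot: [-2.322, -2.116, -0.0]
force: [2.2, 0.4, 2.4]
grip_width: 0.006
```

```bash
python3 st.py;python3 - <<'E'
from h import *
from bench import read_camera
c=read_camera("top"); np.savez("pics/top3.npz",**c); d=read_camera("scene")
a=cv2.resize(c["pixels"][150:260,250:350,::-1],(400,440),interpolation=cv2.INTER_CUBIC)
b=cv2.resize(d["pixels"][150:275,265:415,::-1],(400,333),interpolation=cv2.INTER_CUBIC)
cv2.imwrite("pics/s3.png",np.hstack([a[:333],b]))
E
python3 shift.py pics/top3.npz 262 210 300 243
```

```text
{'clock': 11.1, 'q': [0.614, 0.847, -0.897, 1.755, 0.803, 0.951, -0.714], 'qd': [0.052, -0.08, -0.017, 0.17, 0.001, -0.081, -0.059], 'eef_pos': [0.614, -0.017, 0.048], 'tool_rot': [-2.322, -2.116, -0.0], 'force': [2.206, 0.42, 2.428], 'grip_width': 0.006}
jaw dir deg -5.316170252286481 tool z [-0.  0. -1.]
shift px (now-start) [0.02374268 0.01470947] cc 0.9991862503531367 (1px~3.15mm; +u=-y,+v=-x)
```

View pics/s3.png

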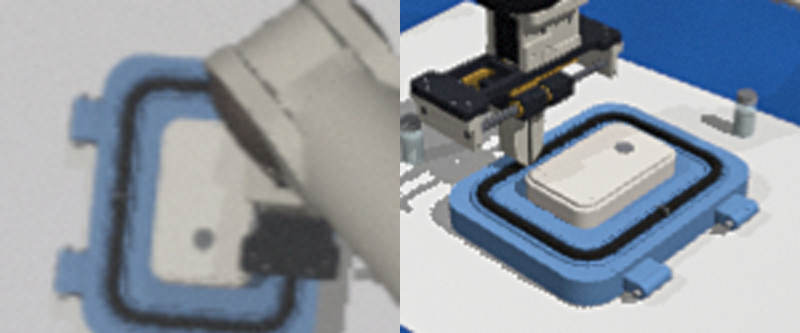

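The lid hasn't shifted and the fingertips are on the latch-side gasket at p4, near (525,160) in the right panel. I'll carry on.

>>> move_arm --pt "-7.0 0.5 0 0 0" --pt "-7.0 0.5 0 0 0" --pt "-6.5 1.0 0 0 0" --pt "-7.0 0.5 0 0 0" --pt "-7.0 0.5 0 0 0" --pt "-6.5 0.5 0 0 0" --pt "-7.0 0.5 0 0 0" --pt "-7.0 0.5 0 0 0" --pt "-6.5 0.5 0 0 0" --pt "-7.0 1.0 0 0 0"

```text
clock: 12.2
eef_pos: [0.5455, -0.0114, 0.0483]
tool_rot: [2.322, 2.115, 0.0]
force: [2.1, -0.7, 2.2]
grip_width: 0.006
```

>>> move_arm --pt "-7.0 0.5 0 0 0" --pt "-6.5 0.5 0 0 0" --pt "-7.0 0.5 0 0 0" --pt "-6.5 0.5 0 0 0" --pt "-7.0 0.5 0 0 0" --pt "-7.0 1.5 0 0 0" --pt "-6.0 2.5 0 0 0" --pt "-5.0 4.5 0 0 0" --pt "-4.0 6.0 0 0 0" --pt "-2.0 6.5 0 0 0"

```text
clock: 13.2
eef_pos: [0.4871, 0.0123, 0.0482]
tool_rot: [-2.322, -2.115, 0.002]
force: [0.3, -1.3, 2.4]
grip_width: 0.004
```

```bash
python3 st.py;python3 - <<'E'
from h import *
from bench import read_camera
c=read_camera("top"); np.savez("pics/top4.npz",**c); d=read_camera("scene")
a=cv2.resize(c["pixels"][150:260,250:350,::-1],(400,440),interpolation=cv2.INTER_CUBIC)
b=cv2.resize(d["pixels"][150:275,265:415,::-1],(400,333),interpolation=cv2.INTER_CUBIC)
cv2.imwrite("pics/s4.png",np.hstack([a[:333],b]))
E
python3 shift.py pics/top4.npz 262 160 320 195
```

```text
{'clock': 13.2, 'q': [0.669, 0.693, -0.941, 2.069, 0.805, 0.799, -0.864], 'qd': [-0.124, -0.02, -0.008, 0.035, -0.0, -0.024, -0.143], 'eef_pos': [0.487, 0.012, 0.048], 'tool_rot': [-2.322, -2.115, 0.002], 'force': [0.272, -1.314, 2.397], 'grip_width': 0.004}
jaw dir deg -5.339515493601763 tool z [-0.001 -0.001 -1.   ]
shift px (now-start) [0.02139282 0.02264404] cc 0.9997393785867877 (1px~3.15mm; +u=-y,+v=-x)
```

View pics/s4.png

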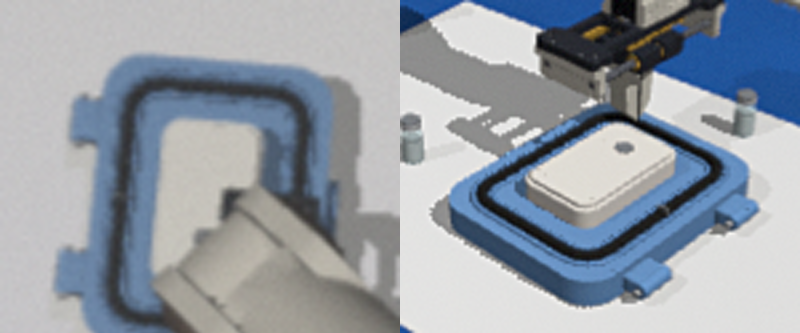

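The fingertips are at p6, the lid hasn't moved and both vials are standing.

>>> move_arm --pt "-0.5 6.5 0 0 0" --pt "1.0 7.0 0 0 0" --pt "0.5 7.0 0 0 0" --pt "0.5 6.5 0 0 0" --pt "0.5 7.0 0 0 0" --pt "0.5 7.0 0 0 0" --pt "0.5 6.5 0 0 0" --pt "0.5 7.0 0 0 0" --pt "1.0 7.0 0 0 0" --pt "0.5 6.5 0 0 0"

```text
clock: 14.3
eef_pos: [0.4931, 0.0808, 0.0483]
tool_rot: [-2.322, -2.116, -0.0]
force: [0.0, -1.6, 2.2]
grip_width: 0.006
```

>>> move_arm --pt "0.5 7.0 0 0 0" --pt "0.5 7.0 0 0 0" --pt "0.5 6.5 0 0 0" --pt "0.5 7.0 0 0 0" --pt "1.5 7.0 0 0 0" --pt "3.0 6.0 0 0 0" --pt "5.0 5.0 0 0 0" --pt "5.5 3.5 0 0 0" --pt "7.0 1.5 0 0 0" --pt "6.5 0.0 0 0 0"

```text
clock: 15.3
eef_pos: [0.524, 0.1314, 0.0483]
tool_rot: [-2.321, -2.116, -0.001]
force: [-1.9, 1.1, 2.4]
grip_width: 0.001
```

>>> move_arm --pt "7.0 -0.5 0 0 0" --pt "7.0 -0.5 0 0 0" --pt "6.5 -0.5 0 0 0" --pt "7.0 -0.5 0 0 0" --pt "7.0 -0.5 0 0 0" --pt "6.5 -1.0 0 0 0" --pt "7.0 -0.5 0 0 0" --pt "7.0 -0.5 0 0 0" --pt "6.5 -0.5 0 0 0" --pt "7.0 -0.5 0 0 0"

```text
clock: 16.3
eef_pos: [0.5925, 0.1251, 0.0483]
tool_rot: [-2.322, -2.116, 0.0]
force: [-2.4, 0.6, 2.1]
grip_width: 0.007
```

>>> move_arm --pt "2 0 0 0 0" --pt "0 0 0 0 0" --pt "0 0 0 0 0"

```text
clock: 16.6
eef_pos: [0.5948, 0.1249, 0.0486]
tool_rot: [2.322, 2.115, 0.002]
force: [0.5, -0.2, 2.0]
grip_width: 0.004
```

```bash
python3 st.py;python3 - <<'E'
from h import *
from bench import read_camera
d=read_camera("scene")
b=cv2.resize(d["pixels"][150:275,265:415,::-1],(600,500),interpolation=cv2.INTER_CUBIC)
cv2.imwrite("pics/s5.png",b)
E
```

```text
{'clock': 16.6, 'q': [0.384, 0.838, -0.899, 1.773, 0.804, 0.941, -0.955], 'qd': [0.002, -0.003, 0.001, 0.003, 0.0, -0.001, 0.001], 'eef_pos': [0.595, 0.125, 0.049], 'tool_rot': [2.322, 2.115, 0.002], 'force': [0.512, -0.198, 2.021], 'grip_width': 0.004}
jaw dir deg -5.3426628936029985 tool z [ 0.002  0.    -1.   ]
```

View pics/s5.png

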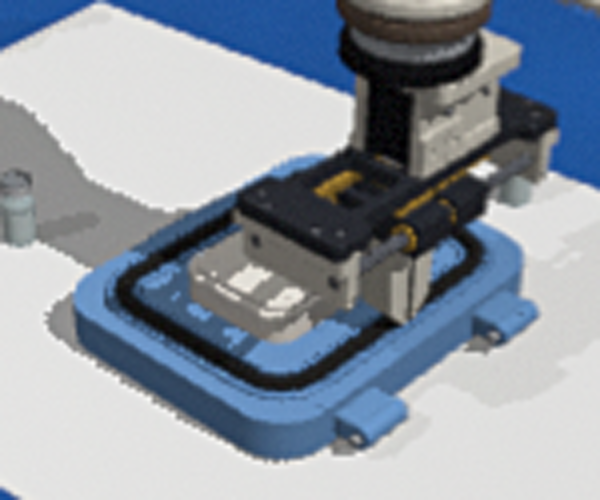

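The fingertips are back on the joint, near (405,320), with about 2 N of contact. I'll lift clear and do a final check.

>>> move_arm --pt "0 0 5 0 0" --pt "0 0 15 0 0" --pt "0 0 30 0 0" --pt "0 0 40 0 0" --pt "0 0 40 0 0" --pt "0 0 30 0 0" --pt "0 0 10 0 0" --pt "0 0 0 0 0" --pt "0 0 0 0 0"

```text
clock: 17.55
eef_pos: [0.5932, 0.1245, 0.2173]
tool_rot: [-2.322, -2.115, 0.003]
force: [-0.1, -0.2, -0.9]
grip_width: 0.0
```

```bash
python3 st.py;python3 - <<'E'
from h import *
from bench import read_camera
c=read_camera("top"); np.savez("pics/top6.npz",**c); cv2.imwrite("pics/t6.png",c["pixels"][:,:,::-1])
d=read_camera("scene"); cv2.imwrite("pics/s6.png",d["pixels"][:,:,::-1])
o=load("pics/scene0.npz")
g=lambda i:cv2.cvtColor(i,cv2.COLOR_RGB2GRAY).astype(np.float32)
for n,(x0,y0,x1,y1) in dict(lid_lugs=(290,215,402,268),vial_a=(260,190,282,215),bottle=(212,100,245,175),carton=(448,243,556,335)).items():
    w=np.eye(2,3,dtype=np.float32); w[:,2]=[x0,y0]
    cc,w=cv2.findTransformECC(g(d["pixels"])[y0:y1,x0:x1],g(o["pixels"]),w,cv2.MOTION_TRANSLATION,(3,200,1e-6))
    print(n,"scene shift px",([x0,y0]-w[:,2]).round(2),round(cc,3))
E
```

```text
{'clock': 17.55, 'q': [0.49, 0.647, -1.068, 1.671, 0.604, 1.194, -0.819], 'qd': [-0.005, 0.021, 0.013, 0.011, 0.0, -0.001, 0.001], 'eef_pos': [0.593, 0.125, 0.217], 'tool_rot': [-2.322, -2.115, 0.003], 'force': [-0.128, -0.209, -0.879], 'grip_width': 0.0}
jaw dir deg -5.335811656548039 tool z [-0.001 -0.001 -1.   ]
lid_lugs scene shift px [-0.02 -0.03] 1.0
vial_a scene shift px [ 0.3  -0.91] 0.463
bottle scene shift px [-0.    0.38] 0.937
carton scene shift px [-0.01 -0.01] 1.0
```

View pics/s6.png

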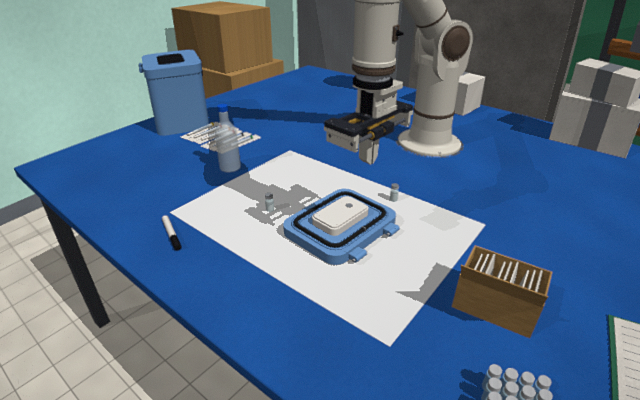

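The lid and all the bystanders stand where they were: vial_a at (268,203), vial_b at (395,192), bottle at (228,150) and carton at (503,290). The arm's shadow over vial_a explains its poor match.

```bash
python3 -c "
from bench import ticket
print(ticket.hand_in())"
```

```text
the job is handed in; nothing more can be done
None
```

I ran the closed fingertips once clockwise round the whole gasket, from the butt joint through p1 to p8 and back to the joint. I then lifted clear to 0.217 m and handed the job in at about 17.6 s; no verdict is reported.

- **Contact:** the upward force was about 2 to 4 N at every reading during the stroke. These were taken about every 35 to 70 mm, so contact between readings is inferred from the constant height. Sideways drag reached 3.4 N on the first side, so I raised the tool 0.6 mm after p1.
- **Lid:** it matched its starting picture to within 0.1 pixel after the lift. Three checks during the stroke showed at most about 0.6 mm.
- **Bystanders:** the carton had not moved. The bottle matched to 0.4 pixel. I checked vial_b only by eye, and it was upright in its place.
- **Checks that disagreed:**
  - The two cameras put the gasket about 4 mm apart, so I used a position between them.
  - The last match on vial_a was poor (0.46 correlation) because the arm's shadow lay over it. In the picture it stands upright where it was.

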